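Open the blue control box of the wax warmer

ROBOT

A 6-joint arm with a two-finger parallel gripper is mounted at the origin on the work surface. World frame = base frame: x ahead of the robot, y to its left, z up, the work surface at z = 0. Lengths are in m, angles in rad, forces in N, time in s.
With the tool pointing down it reaches from about 0.3 to 0.75 m from the base axis. Payload 8.5 kg.
Tool frame: the origin (TCP) lies midway between the tips of the shut fingers; the grasp point (between the pads) lies r.grip_depth behind it (r.grip_depth is the distance from the TCP to the grasp point, in m); z points along the fingers, y is the line along which they close (so a half turn about z gives the same grasp; the last joint's range is limited). The gripper opens to 85 mm and grips with 20 to 120 N. Pads are 22 mm wide; open, the fingers measure 114 mm over their backs; the gripper's body (76 mm by 85 mm) begins 54 mm behind the grasp point. The pads swing forward as they close: fully open they stand 13 mm farther back than shut.
Start: joints at [-1.407, 0.381, 1.297, -0, 1.464, -0.215], TCP at [0.203, -0.511, 0.203] pointing down, gripper open.
Joint ranges: [-3.11, 3.11], [-0.89, 2.33], [0.22, 2.48], [-1.42, 4.56], [0.17, 2.85], [-2.88, 2.88]. Speed limits (rad/s): [2.39, 2.39, 3.14, 3.14, 3.14, 3.14].

INTERFACE

Orientations are given as a unit quaternion [x, y, z, w].
In Python, from workcell import status, vision, order, r gives the robot as it stands.
- The arm moves only by the shell command python3 -m crank 'ROWS' [FORCE]. ROWS is JSON, a list of rows, each a list of 7 numbers: the closure, from -1 (fully open) to 1 (shut), then the shift along the tool's x, y, z in mm, then the turn, a rotation vector about the tool's x, y, z in rad. In form: [[claw, x, y, z, rx, ry, rz], ...]. A call has 1 to 20 rows; each row shifts and turns the commanded pose from where the row before left it, along the tool's axes as they then stand; what a row does not reach is not made up. A row lasts 1/12 s, in which the tool goes at most 41.7 mm and 7.16 degrees, less where a joint would pass 70% of its speed; a pose out of reach is approached as far as the arm can. A call with a gripper value outside its range is refused whole. The fingers move at their own pace and stop on an object; FORCE is the grip in N (left out, the last holds). Time passes only in rows, so rows that do not move let the fingers close. It gives the time, the measured TCP pose, the force, the opening and the grip force at its end, in the units of the state.
- status.get_obs(): the state, without advancing time (a new reading comes with each control period).
- vision.grab_frame(name): name is "scene" or "top" or "wrist"; returns a dict with "img" (400x640x3 uint8, red, green, blue), "camera_matrix" (3x3 intrinsics, pixels), "T" (4x4, takes a point from camera to world coordinates); the wrist camera has in their place "tool_from_camera" (4x4, takes a point from camera to tool coordinates, whose origin is the TCP and whose axes are the flange's). Camera axes: x right, y up, looking along -z (the intrinsics and any distortion apply to the point x, -y, -z); pixel columns grow to the right and rows downward; lengths in m; the calibration is good to about 2 mm. A picture is of the moment at which its call begins: read the wrist's pose just before it. There is no depth.
- order.sign_off(): hands the job in; it is judged then, once.
The state is a dict: "t": time; "qpos": joint angles; "joint_velocities": joint speeds; "joint_torque": joint torques, N m; "tcp_pos": TCP position; "tool_rot": TCP orientation; "contact_force": force on the tool from outside, world axes, zero at the start; "torque": the same for the moment, N m; "finger_gap": finger opening in m; "grip_force": force on a finger pad.
Only numpy, scipy, OpenCV 4.12 (cv2) and the standard library are available. Lean on these libraries where they do the work, as an engineer would, in place of code of your own. Each camera call takes 0.05 s, during which the arm holds its last target. There are 200 camera calls.

TASK

Open the control box with the blue lid: turn its orange wing fastener a quarter turn clockwise (seen from above), from the red dot to the green dot, and only then lift the lid by its steel handle until it stands about upright, and let go so that it stays open. Leave the lid and the fastener of the green box alone.

Things in the scene. Friction and masses are not known exactly. Their poses are not given: they have to be found in the camera images.
- blue_box: Grey control box with a blue lid, fixed to the table: 180 mm deep (x), 200 wide (y); lid top 87 mm up. Origin: centre of its underside. Its x points from the front (robot side, with handle and fastener) to the hinge, y to the left, z up. Hinge line: along y through (90, 0, 80) mm. A green-lidded box of the same form stands near. All mm below are in this box's frame, lid shut.
- blue_cam (a joint): Turn (rad) of the blue lid's fastener: orange wing 44 mm long, 13 thick, 92 to 122 high, on an upright axis at x -60, y 55. 0 = locked, white stripe points to the front (-x, red dot); grows clockwise from above to a stop at 1.57 = unlocked, stripe to +y (green dot). Starts at 0 to 0.35; 0.06 N m friction; stays where left. Its tongue holds the lid shut until about 0.85.
- blue_panel (a joint): Angle (rad) of the blue lid: 0 = shut, 1.57 = upright, stop at 1.8. Stiff hinge, stays at any angle; 4 to 10 N at the handle lift it. Handle: round steel bar 10 mm thick, along y, centre (-60, -45, 126), 80 mm long between end posts, 34 mm free under it; it turns with the lid.
- green_wing (a point): Pointing end of the white stripe on the green box's wing fastener, 22 mm from that fastener's axis, 122 mm above the table. The green lid and its fastener must stay as they are.

How it is judged:
On the way:
1. the blue lid's fastener is turned to unlocked while the lid is still shut (value of joint blue_cam above 1.2 rad and value of joint blue_panel below 0.1 rad), for 0.2 s.
At the end, for the whole second after the job is handed in: The blue lid's fastener is unlocked (beyond 1.2 rad, about 69 degrees), the blue lid stands open by itself at more than 1.15 rad (66 degrees) and at rest, and the green box's lid and fastener are as they were (its wing end within 10 mm of its start) (value of joint blue_cam above 1.2 rad and value of joint blue_panel above 1.15 rad and velocity of joint blue_panel between -0.05 and 0.05 rad/s and distance of green_wing from where it was at the start of the episode below 0.01 m); the robot touches nothing.
It fails at once if the green box's lid is lifted or its fastener turned (wing end moved by more than 10 mm) (distance of green_wing from where it was at the start of the episode above 0.01 m).
It also fails if it takes over 48 s, if anything falls off the work surface, if the arm or the gripper's body presses on something with over 40 N, if the wrist force passes 120 N, or if a joint passes its speed limit or range.

## Working session

There is one attempt and no reset: what is moved stays moved. The work goes in short steps, Python scripts to look and compute and a shell command to move; the robot and the scene stay as the last step left them, time stands still between calls to the robot, and variables do not carry over. Pictures are saved under pics/ and viewed, at most 10 in all, crops included, and the job is handed in when it is done.

```bash
mkdir -p pics; ls; python3 - <<'E'
from workcell import status, vision, order, r
import cv2,json
print(status.get_obs(), r.grip_depth)
for n in("scene","top"):
    f=vision.grab_frame(n); cv2.imwrite(f"pics/{n}0.png",f["img"][:,:,::-1]); print(n,f["camera_matrix"],f["T"],f.keys())
E
```

```text
pics
{'t': 0.0, 'qpos': array([-1.40729078e+00,  3.81157319e-01,  1.29829358e+00,  7.68160860e-06,
        1.46356891e+00, -2.15320456e-01]), 'joint_velocities': array([-0.00036071, -0.00028061,  0.00109674,  0.00039529, -0.00012657,
       -0.00080559]), 'joint_torque': array([ 2.30955615e-03, -4.48455906e+01, -2.31281716e+01, -8.08249433e-05,
        4.66102618e-03,  6.62451299e-06]), 'tcp_pos': array([ 0.2033391 , -0.51066439,  0.2025215 ]), 'tool_rot': array([ 9.82114754e-01,  1.88281972e-01,  2.23021109e-05, -7.13240363e-04]), 'contact_force': array([ 0.19937208, -0.11488979,  1.2501576 ]), 'torque': array([-0.02377314,  0.01395961, -0.01407854]), 'grip_force': 0.0, 'finger_gap': 0.08567092652626} 0.0187
scene [[460.60809187   0.         333.48432253]
 [  0.         460.60809187 193.86912786]
 [  0.           0.           1.        ]] [[-0.81782433 -0.49054557  0.30087939  0.77686276]
 [ 0.57537457 -0.68760558  0.44287997  0.39623581]
 [-0.01036646  0.53531636  0.84458802  0.77574874]
 [ 0.          0.          0.          1.        ]] dict_keys(['img', 'camera_matrix', 'T'])
top [[476.50022938   0.         321.8801821 ]
 [  0.         476.50022938 197.51643568]
 [  0.           0.           1.        ]] [[-0.00510336  0.99491432 -0.10059544  0.43287038]
 [-0.99971984 -0.0074012  -0.02248237  0.01784261]
 [-0.02311256  0.10045252  0.99467336  1.03312161]
 [ 0.          0.          0.          1.        ]] dict_keys(['img', 'camera_matrix', 'T'])
```

View pics/scene0.png

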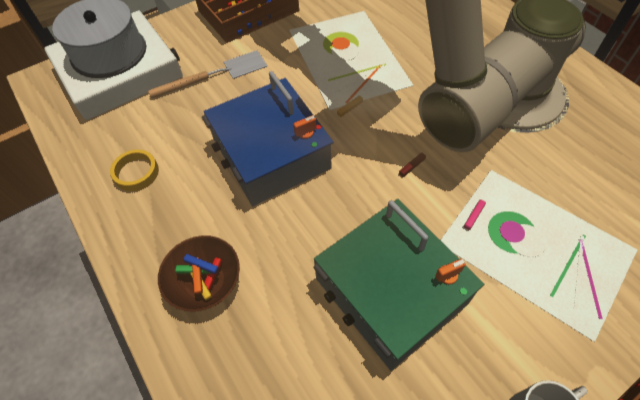

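View pics/top0.png

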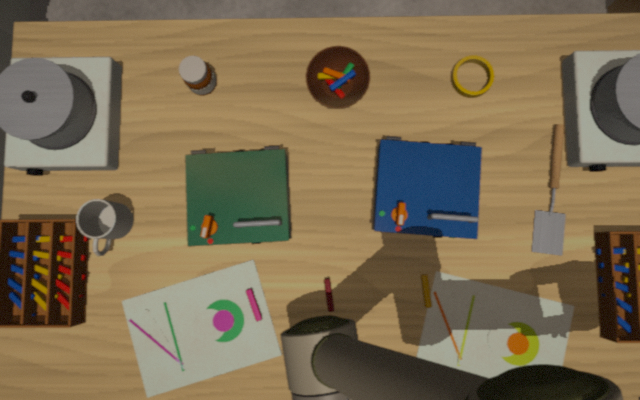

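Scene view: blue lid's box at about (270,140), fastener (306,127), handle (280,92), green box nearer at (400,280). Top view: blue lid corners at about (380,140),(481,147),(477,238),(375,232), wing (400,213), handle (430–478,217). I'll enlarge both for accurate points.

```bash
python3 - <<'E'
import cv2,numpy as np
a=cv2.imread("pics/top0.png")[130:250,365:490]; b=cv2.imread("pics/scene0.png")[65:205,195:340]
a=cv2.resize(a,None,fx=5,fy=5,interpolation=2); b=cv2.resize(b,None,fx=4,fy=4,interpolation=2)
cv2.imwrite("pics/ca.png",a);cv2.imwrite("pics/cb.png",b)
E
```

```text
(no output)
```

View pics/ca.png

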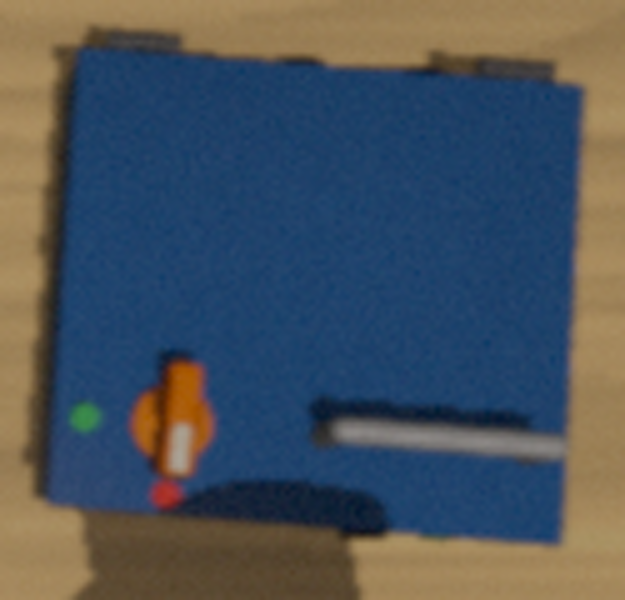

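View pics/cb.png

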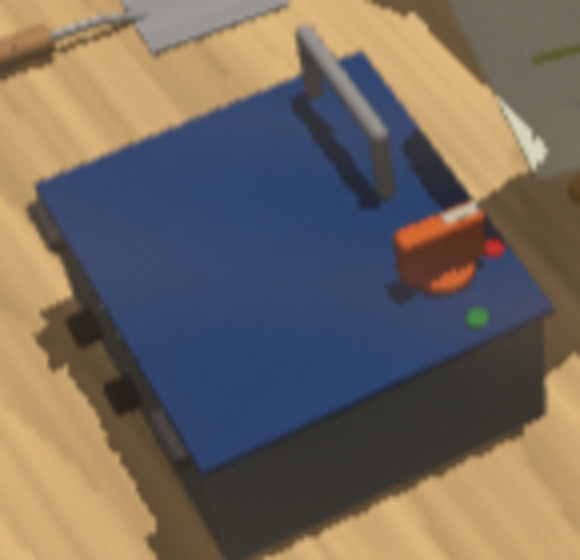

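```bash
cat > h.py <<'E'
import numpy as np,cv2
def P(f):
    T=np.linalg.inv(f["T"]); return f["camera_matrix"]@np.diag([1,-1,-1])@T[:3]
def tri(P1,a,P2,b):
    X=cv2.triangulatePoints(P1,P2,np.float64(a).reshape(2,1),np.float64(b).reshape(2,1))[:,0]; return X[:3]/X[3]
E
python3 - <<'E'
from h import *; from workcell import vision
from scipy.optimize import least_squares
t=vision.grab_frame("top");s=vision.grab_frame("scene");Pt,Ps=P(t),P(s)
names=["BL","BR","FR","FL","hL","hR","wF","wB"]
A=np.array([[75,48],[582,86],[560,543],[48,500],[330,430],[565,447],[178,472],[184,362]])/5+[365,130]
B=np.array([[207,470],[38,185],[362,52],[552,312],[380,132],[303,32],[480,210],[400,237]])/4+[195,65]
for n,a,b in zip(names,A,B): print(n,tri(Pt,a,Ps,b).round(4))
M=np.array([[90,100,87],[90,-100,87],[-90,-100,87],[-90,100,87],[-60,-5,130],[-60,-85,130]])/1e3
def W(p):
    c,q=np.cos(p[2]),np.sin(p[2]); return M@np.array([[c,-q,0],[q,c,0],[0,0,1]]).T+[p[0],p[1],0]
def res(p):
    w=np.c_[W(p),np.ones(6)]; o=[]
    for Q,I in((Pt,A),(Ps,B)):
        u=w@Q.T; o.append(u[:,:2]/u[:,2:]-I[:6])
    return np.concatenate(o).ravel()
f=least_squares(res,[.55,-.2,0],loss="soft_l1"); p=f.x; print(p,res(p).round(1))
c,q=np.cos(p[2]),np.sin(p[2]); R=np.array([[c,-q],[q,c]])
print("wing",R@[-.06,.055]+p[:2],"handle",R@[-.06,-.045]+p[:2],"hinge",R@[.09,-.045]+p[:2])
E
```

```text
BL [ 0.6449 -0.0783  0.084 ]
BR [ 0.6283 -0.2825  0.0804]
FR [ 0.4448 -0.2666  0.0809]
FL [ 0.463  -0.0651  0.0788]
hL [ 0.4884 -0.1684  0.1292]
hR [ 0.4807 -0.2579  0.121 ]
wF [ 0.472  -0.1116  0.1152]
wB [ 0.5142 -0.1142  0.1216]
[ 0.54688445 -0.17024095 -0.08031823] [-0.4  0.2 -1.8 -0.5 -1.3 -2.  -0.7 -1.   1.5  0.5 -2.8  0.2 -0.5 -0.9
 -0.1 -0.6 -1.3 -0.3 -0.8 -1.6  0.7 -1.2  1.4 -1.3]
wing [ 0.49149063 -0.11060434] handle [ 0.48346744 -0.21028196] hinge [ 0.63298387 -0.22231675]
```

Box fit: centre (0.547,-0.170), yaw -0.08 (heights 0.08–0.13 as they should be). Moving above the wing.

```bash
python3 -m crank '[[0,29.7,-18.9,-3.6,0,0,0],[0,29.7,-18.9,-3.6,0,0,0],[0,29.7,-18.9,-3.6,0,0,0],[0,29.7,-18.9,-3.6,0,0,0],[0,29.7,-18.9,-3.6,0,0,0],[0,29.7,-18.9,-3.6,0,0,0],[0,29.7,-18.9,-3.6,0,0,0],[0,29.7,-18.9,-3.6,0,0,0],[0,29.7,-18.9,-3.6,0,0,0],[0,29.7,-18.9,-3.6,0,0,0],[0,29.7,-18.9,-3.6,0,0,0],[0,29.7,-18.9,-3.6,0,0,0],[0,29.7,-18.9,-3.6,0,0,0],[0,29.7,-18.9,-3.6,0,0,0]]' 40
python3 -m crank '[[0,0,0,0,0,0,-0.122],[0,0,0,0,0,0,-0.122],[0,0,0,0,0,0,-0.122],[0,0,0,0,0,0,-0.122],[0,0,0,0,0,0,-0.122],[0,0,0,0,0,0,-0.122],[0,0,0,0,0,0,-0.122],[0,0,0,0,0,0,-0.122],[0,0,0,0,0,0,-0.122],[0,0,0,0,0,0,-0.122],[0,0,0,0,0,0,-0.122],[0,0,0,0,0,0,-0.122]]'
python3 -m crank '[[0,0,0,0,0,0,-0.122],[0,0,0,0,0,0,-0.122],[0,0,0,0,0,0,-0.122],[0,0,0,0,0,0,-0.122],[0,0,0,0,0,0,-0.122],[0,0,0,0,0,0,-0.122],[0,0,0,0,0,0,-0.122],[0,0,0,0,0,0,-0.122],[0,0,0,0,0,0,-0.122],[0,0,0,0,0,0,-0.122],[0,0,0,0,0,0,0],[0,0,0,0,0,0,0]]'
python3 - <<'E'
from workcell import status, vision
import cv2,pickle
o=status.get_obs();print(o); f=vision.grab_frame("wrist"); pickle.dump((o,f),open("w1.pkl","wb"))
cv2.imwrite("pics/w1.png",f["img"][:,:,::-1]); print(f["tool_from_camera"])
E
```

```text
t: 1.37
tcp_pos: [0.4925, -0.1097, 0.2537]
tool_rot: [0.982, 0.188, -0.0, -0.0]
contact_force: [0.4, -1.6, -0.4]
finger_gap: 0.0429
grip_force: 0.0
t: 2.37
tcp_pos: [0.4918, -0.1113, 0.2534]
tool_rot: [0.602, 0.798, -0.0, -0.0]
contact_force: [0.7, 0.2, 0.2]
finger_gap: 0.0427
grip_force: 0.0
t: 3.37
tcp_pos: [0.4918, -0.1114, 0.2534]
tool_rot: [0.041, 0.999, 0.0, -0.0]
contact_force: [-0.1, -0.4, 0.2]
finger_gap: 0.0427
grip_force: 0.0
{'t': 3.3667, 'qpos': array([-4.57856140e-01,  2.66587260e-01,  1.32167175e+00,  8.47782241e-07,
        1.55360606e+00, -1.94618593e+00]), 'joint_velocities': array([-0.00030981, -0.00118741, -0.00101159, -0.00143693, -0.00074144,
        0.02036663]), 'joint_torque': array([ 1.14224560e-03, -3.92950916e+01, -2.39092094e+01, -3.99571381e-04,
        1.27822430e-03, -4.36332542e-01]), 'tcp_pos': array([ 0.49179591, -0.11135577,  0.25341737]), 'tool_rot': array([ 4.12215914e-02,  9.99150020e-01,  5.55070856e-05, -1.24384472e-04]), 'contact_force': array([-0.08255146, -0.38294631,  0.19253571]), 'torque': array([-0.01981805, -0.00403223,  0.02511558]), 'grip_force': 0.0, 'finger_gap': 0.042741825741204664}
[[-9.49860458e-04  9.44330604e-01  3.28996669e-01  8.58389786e-02]
 [ 9.99999320e-01  6.74506765e-04  9.51080852e-04  1.22862528e-04]
 [ 6.76224277e-04  3.28997349e-01 -9.44330603e-01 -1.70690319e-01]
 [ 0.00000000e+00  0.00000000e+00  0.00000000e+00  1.00000000e+00]]
```

View pics/w1.png

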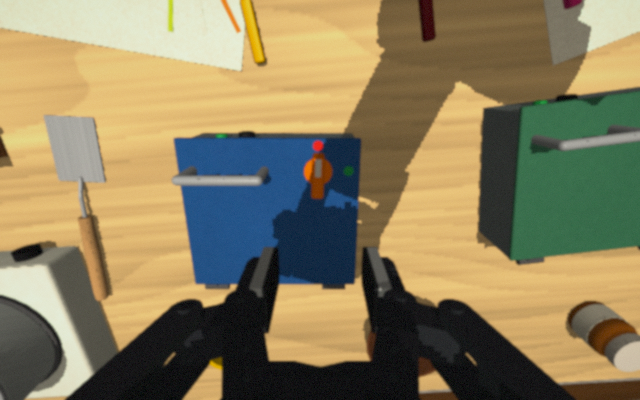

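Wing spans (318,155)–(318,198), aligned with image vertical i.e. tool x; handle (175–265,181). Compare with the projection of the estimate.

```bash
cat >> h.py <<'E'
from scipy.spatial.transform import Rotation as Ro
def wP(o,f):
    T=np.eye(4);T[:3,:3]=Ro.from_quat(o["tool_rot"]).as_matrix();T[:3,3]=o["tcp_pos"]
    return P({"T":T@f["tool_from_camera"],"camera_matrix":f["camera_matrix"]})
def box(pts,p=(.54688,-.17024,-.0803)):
    return Ro.from_euler("z",p[2]).apply(np.array(pts)/1e3)+[p[0],p[1],0]
E
python3 - <<'E'
from h import *; import pickle
o,f=pickle.load(open("w1.pkl","rb")); print(f["camera_matrix"][0])
Q=wP(o,f)
w=box([[-82,55,122],[-38,55,122],[-60,55,90],[-60,-5,126],[-60,-85,126],[-90,100,87],[-90,-100,87],[90,100,87]])
u=np.c_[w,np.ones(len(w))]@Q.T; print((u[:,:2]/u[:,2:]).round(1))
im=f["img"].astype(int); m=(im[...,0]>120)&(im[...,1]<110)&(im[...,2]<60); m[:140]=0;m[215:]=0;m[:,:290]=0;m[:,345:]=0
c=cv2.resize(f["img"][130:210,160:370,::-1],None,fx=3.8,fy=3.8,interpolation=2); cv2.imwrite("pics/w1c.png",c)
E
```

```text
[311.37432462   0.         319.90854042]
[[320.7 156.1]
 [320.8 198.2]
 [320.7 169.7]
 [260.5 178.9]
 [180.1 179.1]
 [362.3 141.9]
 [177.4 142.5]
 [356.4 283.8]]
```

View pics/w1c.png

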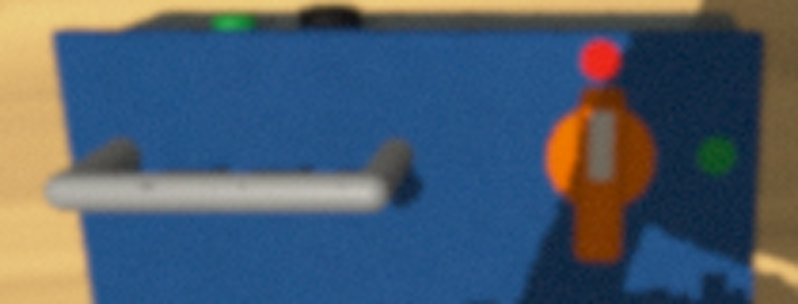

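The wing and handle sit about 2.5 mm further in -y than fitted; the wing angle is near 0. Correct, descend and grip.

```bash
python3 -m crank '[[0,0,-2.2,30,0,0,0],[0,0,0,35,0,0,0],[0,0,0,35,0,0,0],[0,0,0,28,0,0,0],[0,0,0,18,0,0,0],[0,0,0,12,0,0,0],[0,0,0,0,0,0,0],[0.9,0,0,0,0,0,0],[1,0,0,0,0,0,0],[1,0,0,0,0,0,0],[1,0,0,0,0,0,0],[1,0,0,0,0,0,0],[1,0,0,0,0,0,0]]' 40
```

```text
t: 4.5
tcp_pos: [0.4918, -0.1136, 0.0959]
tool_rot: [0.039, 0.999, -0.0, 0.0]
contact_force: [0.2, 0.4, -0.6]
finger_gap: -0.0001
grip_force: 0.0
```

Fingers closed on nothing; look from near.

```bash
python3 - <<'E'
from workcell import status, vision
import cv2,pickle,numpy as np
o=status.get_obs();print(o["finger_gap"],o["grip_force"],o["tcp_pos"],o["qpos"]); f=vision.grab_frame("wrist"); pickle.dump((o,f),open("w2.pkl","wb"))
s=vision.grab_frame("scene")["img"]
s=cv2.resize(s[65:205,180:400],None,fx=2.9,fy=2.85)
cv2.imwrite("pics/w2.png",np.hstack([cv2.resize(f["img"],(400,400))[:,:,::-1],cv2.resize(s,(400,400))[:,:,::-1]]))
E
```

```text
-0.00012518593950371586 0.0 [ 0.49184424 -0.11363252  0.09593726] [-4.61982956e-01  4.12506691e-01  1.59064219e+00  2.44698725e-05
  1.13759127e+00 -1.95381276e+00]
```

View pics/w2.png

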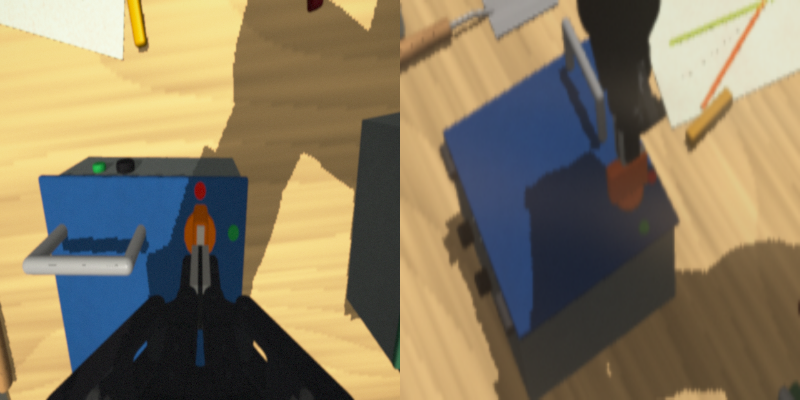

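```bash
python3 - <<'E'
from h import *; import pickle
o,f=pickle.load(open("w2.pkl","rb"))
Q=wP(o,f)
w=box([[-90,100,87],[-90,-100,87],[-82,55,122],[-82,55,92],[-60,55,122],[-60,55,90],[-38,55,122],[-60,-45,126]])
w=np.r_[w,[o["tcp_pos"]]]-[0,.0027,0]
u=np.c_[w,np.ones(len(w))]@Q.T; print((u[:,:2]/u[:,2:]).round(1))
c=cv2.resize(f["img"][165:315,240:400,::-1],None,fx=4,fy=4,interpolation=2); cv2.imwrite("pics/w2c.png",c)
E
```

```text
[[395.2 185. ]
 [ 63.8 184.8]
 [320.6 220.6]
 [320.5 200.3]
 [320.6 258.8]
 [320.5 232.2]
 [320.5 293.8]
 [127.2 262.7]
 [315.6 237.4]]
```

View pics/w2c.png

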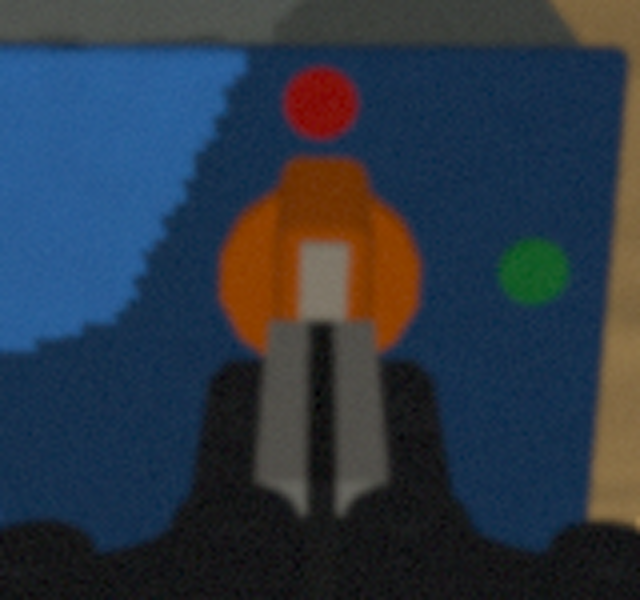

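The shut fingertips cover the wing top instead of straddling it (tips at row ~245, where they would be if about 28 mm shorter than the nominal TCP). I'll reopen and lower in small steps, watching the force.

```bash
python3 -m crank '[[0,0,0,0,0,0,0],[0,0,0,0,0,0,0],[0,0,0,0,0,0,0],[0,0,0,0,0,0,0],[0,0,0,0,0,0,0],[0,0,0,4,0,0,0],[0,0,0,0,0,0,0]]' 40;  python3 -m crank '[[0,0,0,4,0,0,0],[0,0,0,0,0,0,0],[0,0,0,0,0,0,0]]'
```

```text
t: 5.18
tcp_pos: [0.4914, -0.1134, 0.0909]
tool_rot: [0.039, 0.999, 0.0, -0.0]
contact_force: [-0.4, -0.4, 0.2]
finger_gap: 0.0425
grip_force: 0.0
t: 5.43
tcp_pos: [0.4915, -0.1135, 0.0872]
tool_rot: [0.039, 0.999, 0.0, -0.0]
contact_force: [-0.3, 0.8, 0.3]
finger_gap: 0.0425
grip_force: 0.0
```

```bash
python3 -m crank '[[0,0,0,4,0,0,0],[0,0,0,0,0,0,0],[0,0,0,0,0,0,0]]';  python3 -m crank '[[0,0,0,4,0,0,0],[0,0,0,0,0,0,0],[0,0,0,0,0,0,0]]'
```

```text
t: 5.68
tcp_pos: [0.4916, -0.1135, 0.0833]
tool_rot: [0.039, 0.999, 0.0, -0.0]
contact_force: [0.1, -1.1, 0.1]
finger_gap: 0.0427
grip_force: 0.0
t: 5.93
tcp_pos: [0.4916, -0.1135, 0.0793]
tool_rot: [0.039, 0.999, 0.0, -0.0]
contact_force: [-0.1, 0.4, 0.7]
finger_gap: 0.0425
grip_force: 0.0
```

```bash
python3 -m crank '[[0,0,0,4,0,0,0],[0,0,0,0,0,0,0]]'; python3 -m crank '[[0,0,0,3,0,0,0],[0,0,0,0,0,0,0]]'
```

```text
t: 6.1
tcp_pos: [0.4915, -0.1135, 0.075]
tool_rot: [0.039, 0.999, 0.0, -0.0]
contact_force: [0.2, 0.3, -0.8]
finger_gap: 0.0423
grip_force: 0.0
t: 6.27
tcp_pos: [0.4915, -0.1135, 0.072]
tool_rot: [0.039, 0.999, 0.0, -0.0]
contact_force: [0.1, -0.2, -0.7]
finger_gap: 0.0426
grip_force: 0.0
```

No contact where the nominal tips would be inside the lid: the tool offset is real. Close now.

```bash
python3 -m crank '[[0,0,0,2,0,0,0],[1,0,0,0,0,0,0],[1,0,0,0,0,0,0],[1,0,0,0,0,0,0],[1,0,0,0,0,0,0],[1,0,0,0,0,0,0]]' 40
```

```text
t: 6.77
tcp_pos: [0.4918, -0.1138, 0.0706]
tool_rot: [0.039, 0.999, -0.0, 0.0]
contact_force: [-0.2, -1.5, 1.1]
finger_gap: 0.0121
grip_force: 41.4
```

Wing gripped (12 mm). Turn clockwise.

```bash
python3 -m crank '[[1,0,0,0,0,0,0.1],[1,0,0,0,0,0,0.1],[1,0,0,0,0,0,0.1],[1,0,0,0,0,0,0.1],[1,0,0,0,0,0,0.1]]'; python3 -m crank '[[1,0,0,0,0,0,0.1],[1,0,0,0,0,0,0.1],[1,0,0,0,0,0,0.1],[1,0,0,0,0,0,0.1],[1,0,0,0,0,0,0.1],[1,0,0,0,0,0,0.1],[1,0,0,0,0,0,0.1],[1,0,0,0,0,0,0.1],[1,0,0,0,0,0,0.1],[1,0,0,0,0,0,0.1],[1,0,0,0,0,0,0],[1,0,0,0,0,0,0]]'
```

```text
t: 7.18
tcp_pos: [0.4921, -0.113, 0.0707]
tool_rot: [0.288, 0.958, 0.001, 0.0]
contact_force: [1.5, 2.4, -0.1]
finger_gap: 0.0121
grip_force: 41.3
t: 8.18
tcp_pos: [0.4937, -0.1123, 0.0707]
tool_rot: [0.71, 0.704, 0.002, 0.001]
contact_force: [9.8, 8.4, -3.2]
finger_gap: 0.0122
grip_force: 40.9
```

```bash
python3 -m crank '[[0,0,0,0,0,0,0],[0,0,0,0,0,0,0],[0,0,0,0,0,0,0],[0,0,0,0,0,0,0],[0,0,0,-20,0,0,0],[0,0,0,-40,0,0,0],[0,0,0,-40,0,0,0],[0,0,0,-40,0,0,0],[0,0,0,0,0,0,0.07],[-0.3,-33,0,0,0,0,0],[-0.3,-33,0,0,0,0,0],[-0.3,-33,0,0,0,0,0],[-0.3,0,0,0,0,0,0],[-0.3,0,0,0,0,0,0]]'
python3 - <<'E'
from workcell import status, vision
from h import *; import pickle
o=status.get_obs(); f=vision.grab_frame("wrist"); pickle.dump((o,f),open("w3.pkl","wb"))
t=vision.grab_frame("top")["img"]
cv2.imwrite("pics/w3.png",np.vstack([f["img"][:,:,::-1],cv2.resize(t[190:250,360:488,::-1],(427,200))[:, :, :] if 0 else cv2.copyMakeBorder(cv2.resize(t[190:250,360:488,::-1],(427,200)),0,0,0,213,0)]))
w=box([[-60,-5,126],[-60,-85,126],[-60,-45,126],[-60,55,122],[-60,77,122]])-[-.001,.0027,0]; print(w)
u=np.c_[w,np.ones(len(w))]@wP(o,f).T; print((u[:,:2]/u[:,2:]).round(1))
E
```

```text
t: 9.35
tcp_pos: [0.4835, -0.2136, 0.2102]
tool_rot: [0.735, 0.678, -0.0, -0.0]
contact_force: [-0.4, 1.4, -0.5]
finger_gap: 0.0556
grip_force: 0.0
[[ 0.48767227 -0.17311106  0.126     ]
 [ 0.48125517 -0.25285328  0.126     ]
 [ 0.48446372 -0.21298217  0.126     ]
 [ 0.49248509 -0.1133044   0.122     ]
 [ 0.4942498  -0.09137529  0.122     ]]
[[322.2 144.8]
 [322.1 233.2]
 [322.1 191.2]
 [322.2  66. ]
 [322.3  34. ]]
```

View pics/w3.png

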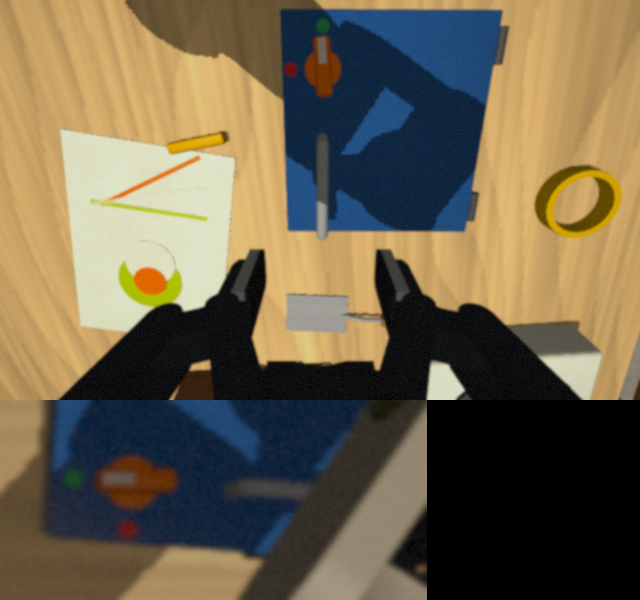

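Stripe points to the green dot (unlocked); handle centred at column 322, as predicted. Descend on the handle and grip.

```bash
python3 -m crank '[[-0.3,0,0,30,0,0,0],[-0.3,0,0,35,0,0,0],[-0.3,0,0,25,0,0,0],[-0.3,0,0,20,0,0,0],[-0.3,0,0,12,0,0,0],[-0.3,0,0,6,0,0,0],[-0.3,0,0,0,0,0,0],[1,0,0,0,0,0,0],[1,0,0,0,0,0,0],[1,0,0,0,0,0,0],[1,0,0,0,0,0,0],[1,0,0,0,0,0,0],[1,0,0,0,0,0,0],[1,0,0,0,0,0,0]]' 60
```

```text
t: 10.62
tcp_pos: [0.4854, -0.2126, 0.0836]
tool_rot: [0.734, 0.679, 0.001, 0.002]
contact_force: [5.6, 1.5, 1.2]
finger_gap: 0.0077
grip_force: 58.5
```

```bash
python3 - <<'E'
import numpy as np
th=np.radians(np.arange(0,84,3.5)); x=-150*np.cos(th)+46*np.sin(th); z=150*np.sin(th)+46*np.cos(th)
for a,b,c in zip(np.degrees(th[1:]),np.diff(x),np.diff(z)): print(a,round(b,1),round(c,1))
E
```

```text
3.5 3.1 9.1
7.0 3.6 8.9
10.5 4.2 8.6
14.0 4.7 8.4
17.5 5.2 8.1
21.0 5.7 7.7
24.5 6.1 7.4
28.0 6.6 7.0
31.5 7.0 6.6
35.0 7.4 6.1
38.5 7.7 5.7
42.0 8.1 5.2
45.5 8.4 4.7
49.0 8.6 4.2
52.50000000000001 8.9 3.6
56.0 9.1 3.1
59.5 9.2 2.5
63.0 9.4 1.9
66.5 9.5 1.4
70.0 9.6 0.8
73.5 9.6 0.2
77.0 9.6 -0.4
80.5 9.5 -1.0
```

Gripped. Lift along the arc (tool y forward, -z up), in parts.

```bash
python3 -m crank '[[1,0,4,-9.1,0,0,0],[1,0,4.6,-8.9,0,0,0],[1,0,4.2,-8.6,0,0,0],[1,0,4.7,-8.4,0,0,0],[1,0,0,0,0,0,0]]'
```

```text
t: 11.03
tcp_pos: [0.5002, -0.2138, 0.1185]
tool_rot: [0.734, 0.679, -0.001, -0.001]
contact_force: [-8.9, -0.6, 5.5]
finger_gap: 0.0074
grip_force: 59.6
```

```bash
python3 -m crank '[[1,0,5.2,-8.1,0,0,0],[1,0,5.7,-7.7,0,0,0],[1,0,6.1,-7.4,0,0,0],[1,0,6.6,-7,0,0,0],[1,0,7,-6.6,0,0,0],[1,0,7.4,-6.1,0,0,0],[1,0,0,0,0,0,0]]'
```

```text
t: 11.62
tcp_pos: [0.5374, -0.217, 0.1627]
tool_rot: [0.734, 0.679, -0.002, -0.001]
contact_force: [-14.6, 1.0, 18.3]
finger_gap: 0.0077
grip_force: 60.3
```

```bash
python3 -m crank '[[1,0,7.7,-5.7,0,0,0],[1,0,8.1,-5.2,0,0,0],[1,0,8.4,-4.7,0,0,0],[1,0,8.6,-4.2,0,0,0],[1,0,8.9,-3.6,0,0,0],[1,0,9.1,-3.1,0,0,0],[1,0,0,0,0,0,0]]'
```

```text
t: 12.2
tcp_pos: [0.5903, -0.2215, 0.1898]
tool_rot: [0.734, 0.679, -0.0, 0.002]
contact_force: [-4.9, -0.5, 12.8]
finger_gap: 0.0076
grip_force: 62.7
```

```bash
python3 -m crank '[[1,0,9.2,-2.5,0,0,0],[1,0,9.4,-1.9,0,0,0],[1,0,9.5,-1.4,0,0,0],[1,0,9.6,-0.8,0,0,0],[1,0,9.6,-0.2,0,0,0],[1,0,9.6,0.4,0,0,0],[1,0,9.5,1,0,0,0],[1,0,9.4,1.6,0,0,0],[1,0,0,0,0,0,0],[1,0,0,0,0,0,0]]'
python3 - <<'E'
from workcell import status, vision
from h import *
o=status.get_obs();print(o["qpos"])
s=vision.grab_frame("scene")["img"]; f=vision.grab_frame("wrist")["img"]
cv2.imwrite("pics/w4.png",np.hstack([cv2.resize(f,(400,400)),cv2.resize(s[0:250,130:430],(400,400))])[:,:,::-1])
E
```

```text
t: 13.03
tcp_pos: [0.6665, -0.2278, 0.1919]
tool_rot: [0.734, 0.679, 0.0, 0.002]
contact_force: [3.9, -5.0, 2.7]
finger_gap: 0.0076
grip_force: 63.6
[-4.96542342e-01  6.73199609e-01  8.11542110e-01 -8.45864123e-04
  1.65218425e+00 -4.17817063e-01]
```

View pics/w4.png

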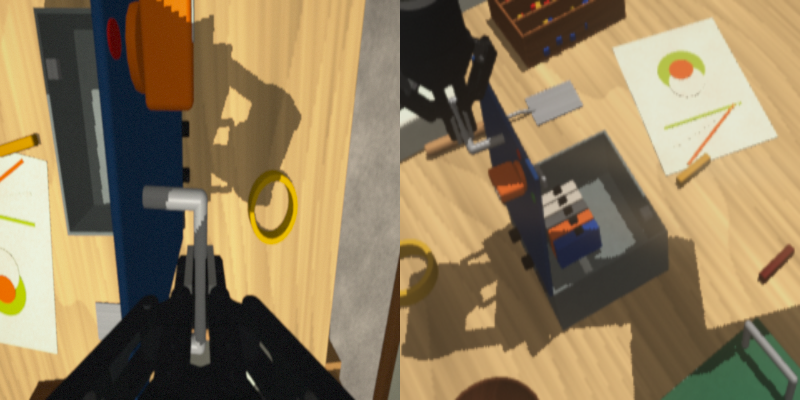

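Wrist and scene views: lid stands about upright, bar held at (200,200–350), box open. Release a little (finger stays clear of the lid) and rise.

```bash
python3 -m crank '[[0.5,0,0,0,0,0,0],[0.5,0,0,0,0,0,0],[0.5,0,0,0,0,0,0],[0.5,0,0,0,0,0,0],[0.5,0,0,-8,0,0,0],[0.5,0,0,-12,0,0,0],[0.5,0,0,-20,0,0,0],[0.5,0,0,-25,0,0,0],[0.5,0,0,-25,0,0,0],[0.5,0,0,-20,0,0,0],[0.5,0,0,0,0,0,0],[0.5,0,0,0,0,0,0],[0.5,0,0,0,0,0,0],[0.5,0,0,0,0,0,0]]'
python3 - <<'E'
from workcell import status, vision
from h import *
# lid plane check: blue pixels in the scene view against predicted lid outline at several angles
s=vision.grab_frame("scene"); hsv=cv2.cvtColor(s["img"],cv2.COLOR_RGB2HSV); m=cv2.inRange(hsv,(105,120,25),(125,255,255))
Q=P(s)
for d in range(60,106,5):
    t=np.radians(d); pts=[]
    for l,y in((0,100),(0,-100),(180,-100),(180,100)):
        pts.append([90-l*np.cos(t)+7*np.sin(t),y,80+l*np.sin(t)+7*np.cos(t)])
    q=np.array(pts); q2=q-7*np.array([np.sin(t),0,np.cos(t)])
    u=np.c_[np.r_[box(q),box(q2)]-[0,.0027,0],np.ones(8)]@Q.T; h=cv2.convexHull((u[:,:2]/u[:,2:]).astype(np.float32))
    k=np.zeros_like(m); cv2.fillConvexPoly(k,h.astype(int),255); print(d,(k&m).sum()/255,(k>0).sum(),(m&~k)[60:220,190:300].sum()/255)
E
```

```text
t: 14.3
tcp_pos: [0.6652, -0.2263, 0.2994]
tool_rot: [0.734, 0.679, -0.0, -0.001]
contact_force: [-0.1, -0.6, -1.0]
finger_gap: 0.0215
grip_force: 0.0
60 76.0 6526 62.0
65 72.0 5899 66.0
70 54.0 5264 84.0
75 39.0 4573 99.0
80 25.0 3880 115.0
85 49.0 3038 115.0
90 0.0 2140 138.0
95 0.0 1228 138.0
100 0.0 1269 138.0
105 0.0 2208 138.0
```

```bash
python3 - <<'E'
from workcell import vision
from h import *
s=vision.grab_frame("scene"); im=s["img"].astype(int); m=((im[...,2]>im[...,0]*1.5)&(im[...,2]>im[...,1]*1.2)&(im[...,2]>20)).astype(np.uint8)*255
z=np.zeros_like(m); z[20:260,150:330]=255; m&=z
n,lab,st,_=cv2.connectedComponentsWithStats(m); i=1+st[1:,4].argmax(); print(st[i]); m=(lab==i).astype(np.uint8)*255
Q=P(s)
for d in range(50,106,5):
    t=np.radians(d); q=np.array([[90-l*np.cos(t)+o*np.sin(t),y,80+l*np.sin(t)+o*np.cos(t)] for l,y in((0,100),(0,-100),(180,-100),(180,100)) for o in(0,7)])
    u=np.c_[box(q)-[0,.0027,0],np.ones(8)]@Q.T; h=cv2.convexHull((u[:,:2]/u[:,2:]).astype(np.float32))
    k=np.zeros_like(m); cv2.fillConvexPoly(k,h.astype(int),255); print(d,round((k&m).sum()/((k|m)).sum(),2))
E
```

```text
[246 137  34  30 499]
50 0.05
55 0.04
60 0.03
65 0.02
70 0.01
75 0.01
80 0.0
85 0.0
90 0.0
95 0.0
100 0.0
105 0.0
```

```bash
python3 - <<'E'
from workcell import vision,status
from h import *
s=vision.grab_frame("scene")["img"]; a=cv2.resize(s[0:250,130:430],(400,400))[:,:,::-1].astype(int); b=cv2.imread("pics/w4.png")[:,400:].astype(int)
d=abs(a-b).sum(2)
for y in range(80,330,25): print(y,[int(d[y:y+25,x:x+20].mean()) for x in range(60,260,20)])
# shift of lid-lower patch (wing and free lid edge), template match
for x,y,w,h in((85,155,50,50),(130,180,40,60),(150,220,40,80)):
    r_=cv2.matchTemplate(a.astype(np.uint8),b[y:y+h,x:x+w].astype(np.uint8),cv2.TM_CCOEFF_NORMED); _,v,_,p=cv2.minMaxLoc(r_); print((x,y),p,round(v,3))
E
```

```text
80 [268, 27, 3, 2, 1, 1, 0, 0, 0, 0]
105 [148, 14, 6, 1, 1, 0, 0, 0, 0, 0]
130 [85, 37, 8, 3, 1, 0, 0, 0, 0, 0]
155 [2, 3, 4, 5, 7, 1, 1, 0, 0, 0]
180 [1, 9, 32, 3, 3, 0, 0, 1, 1, 2]
205 [1, 1, 1, 1, 2, 2, 3, 1, 1, 1]
230 [0, 1, 1, 1, 20, 13, 6, 1, 10, 1]
255 [57, 41, 2, 1, 2, 1, 12, 14, 1, 1]
280 [44, 116, 0, 1, 6, 12, 1, 1, 1, 1]
305 [119, 177, 1, 1, 1, 10, 28, 32, 21, 1]
(85, 155) (85, 155) 0.966
(130, 180) (130, 180) 0.979
(150, 220) (150, 220) 0.927
```

The lid and wing have not shifted since release: the image patches match at the same pixels. The robot is clear, with no contact force.

```bash
python3 -c "
from workcell import order
print(order.sign_off())"
```

```text
the job is handed in; nothing more can be done
None
```

The blue box's fastener is turned to the green dot, its lid stands about upright by itself with the gripper clear, the green box was not touched, and the job is handed in at about 14.5 s; the hand-in returned no verdict.

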